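# Clear the fallen wax blank from the modelling turntable into its case

### The job

One of the three carving-wax blanks on the free-turning turntable has fallen flat. First swing the lid of the wooden case open until it rests on its stop; then lift the fallen blank off the turntable, lower it into the case without dropping it and let go so that it lies flat on the case floor. Leave the lid open and the two other blanks standing on the turntable, and do not disturb the wax tube or the loupe on the bench.

Things in the scene. Friction and masses are not known exactly. Their poses are not given: they have to be found in the camera images.
- fallen_blank: The blue carving-wax blank that has fallen: a half-carved block 34 (its x) x 62 (its y) x 22 mm (its z), about 55 g, lying flat on the platter. Origin at the centre of its underside, z up. Grasp it across the 34 mm width (along its x).
- standing_blank_1: An identical blank standing on its end on the platter, 62 mm tall; its own y axis points up and its origin lies at half height (31 mm above the platter), at the middle of one 34 mm wide side; the block reaches 22 mm from there along its own z (which is horizontal). Stays standing.
- standing_blank_2: The other standing blank, described as standing_blank_1. Stays standing.
- platter_top (a point): Centre of the top of the turntable's round grey platter, 36 mm above the bench; platter radius 105 mm, 10 mm thick, on a smaller fixed foot. The platter turns freely about the vertical through this point, with almost no friction. Each blank lies about 60 mm from it, spaced round it.
- case: Wooden case fixed to the bench, 140 (its x) x 170 (its y) x 50 mm high without lid, walls and floor 6 mm thick. Origin at the centre of its underside, z up; the lid's hinge runs along the far, +x, rim.
- lid (a joint): Angle of the case's wooden lid (140 x 170 x 8 mm, 150 g): 0 shut, 1.9 rad fully open, leaning back on its stop. It falls shut if left below about 1.5 rad, and falls open onto its stop beyond about 1.65.
- lid_handle (a point): Middle of the head of the lid's brass knob, the place to grip: head 28 mm across, 16 mm thick, on a 12 mm stem, 35 mm above the lid's top face and 30 mm from its front edge (point moves and turns with the lid).
- lid_hinge (a point): Middle of the lid's hinge line, at the case's +x rim, 50 mm above the bench; its y axis is the hinge line. With the lid shut lid_handle lies at (-110, 0, 43) mm in its frame; it turns with the lid.
- wax_tube: Bystander: green wax tube standing on the bench, 30 mm across, 35 mm tall. Origin at the centre of its underside.
- loupe: Bystander: small folded loupe lying on the bench, 24 x 38 x 19 mm. Origin at the centre of its underside.
Things that resemble listed ones, but are neither listed nor needed, are in the scene too. What is shaped like the standing_blank_1 but green or white is not meant.

How it is judged:
On the way, in this order (a step that is already met when the one before it is completed fails the run):
1. the lid is open, resting on its stop (value of joint lid above 1.8 rad), for 0.2 s.
2. the fallen blank has been lifted clear of the turntable (height (world z) of fallen_blank above 0.06 m and contact force between fallen_blank and turntable below 0.05 N and contact force between fallen_blank and the fingers above 0.3 N), for 0.1 s.
3. the blank is inside the case, within 25 mm of its floor and still held by the fingers (x of fallen_blank in the frame of case between -0.055 and 0.055 m and y of fallen_blank in the frame of case between -0.07 and 0.07 m and z of fallen_blank in the frame of case below 0.031 m and contact force between fallen_blank and the fingers above 0.3 N), for 0.05 s.
At the end, for the whole second after the job is handed in: The fallen blank lies inside the case at rest, flat to within 0.2 rad and its underside within 10 mm of the case floor; the lid is open on its stop (over 1.75 rad); the other two blanks stand on the platter, upright to within 0.2 rad (x of fallen_blank in the frame of case between -0.055 and 0.055 m and y of fallen_blank in the frame of case between -0.07 and 0.07 m and z of fallen_blank in the frame of case below 0.016 m and angle between fallen_blank's own z axis and vertical below 0.2 rad and linear speed of fallen_blank below 0.03 m/s and value of joint lid above 1.75 rad and angle between each of standing_blank_1, standing_blank_2's own y axis and vertical below 0.2 rad and horizontal distance between each of standing_blank_1, standing_blank_2 and platter_top below 0.115 m and height (world z) of each of standing_blank_1, standing_blank_2 above 0.055 m); the robot touches nothing.
It fails at once if a standing blank is tipped by more than 0.4 rad (angle between any of standing_blank_1, standing_blank_2's own y axis and vertical above 0.4 rad).
It fails at once if the wax tube or the loupe is moved by more than 25 mm (distance of any of wax_tube, loupe from where it was at the start of the episode above 0.025 m).
It also fails if it takes over 54 s, if anything falls off the work surface, if the arm or the gripper's body presses on something with over 40 N, if the wrist force passes 120 N, or if a joint passes its speed limit or range.

### The arm

A 6-joint arm with a two-finger parallel gripper is mounted at the origin on a cart in front of the work surface, level with it; the furniture and walls round the work are solid. World frame = base frame: x ahead of the robot, y to its left, z up, the work surface at z = 0. Lengths are in m, angles in rad, forces in N, time in s.
With the tool pointing down it reaches from about 0.3 to 0.875 m from the base axis. Payload 4.2 kg.
Tool frame: the origin (TCP) lies at the very end of the fingers, on their centre line; the grasp point (between the pads) lies 19 mm behind it; z points along the fingers, y is the line along which they close (so a half turn about z gives the same grasp; the last joint's range is limited). The gripper opens to 85 mm and grips with 20 to 120 N. Pads are 22 mm wide; open, the fingers measure 114 mm over their backs; the gripper's body (76 mm by 85 mm) begins 54 mm behind the grasp point. The pads swing forward as they close: fully open they stand 13 mm farther back than shut.
Start: joints at [1.129, 0.32, 1.565, -0, 1.257, -0.02], TCP at [0.235, 0.525, 0.231] pointing down, gripper open.
Joint ranges: [-3.11, 3.11], [-0.84, 2.01], [0.21, 2.61], [-1.34, 4.49], [0.05, 2.63], [-2.56, 2.56]. Speed limits (rad/s): [2.57, 2.57, 3.14, 3.14, 3.14, 3.14].

### API

Orientations are given as [roll, pitch, yaw] about the fixed x, y, z axes, in that order (R = Rz(yaw) Ry(pitch) Rx(roll)).
In Python, from plant import * gives the robot as it stands.
- The arm moves only by the tool servo_tool, never from a script. Its arguments are lists of equal length, an entry for each row: "translation": the shift along the world's x, y, z in m, a list of three; "turn": the turn, a rotation vector about the world's x, y, z in rad, a list of three; "fingers": the finger opening in m, from 0 to 0.0854. In form: {"translation": [[dx, dy, dz], ...], "turn": [[ax, ay, az], ...], "fingers": [fingers, ...]}. A call has 1 to 10 rows; each row shifts and turns the commanded pose from where the row before left it; what a row does not reach is not made up. A row lasts 1/10 s, in which the tool goes at most 50 mm and 8.59 degrees, less where a joint would pass 70% of its speed; a pose out of reach is approached as far as the arm can. A call with a gripper value outside its range is refused whole. The fingers move at their own pace and stop on an object; "grip_force" is the grip in N (left out, the last holds). Time passes only in rows, so rows that do not move let the fingers close. It gives the time, the measured TCP pose, the force, the opening and the grip force at its end, in the units of the state.
- get_state(): the state, without advancing time (a new reading comes with each control period).
- capture(name): name is "scene" or "top" or "wrist"; returns a dict with "color" (400x640x3 uint8, red, green, blue), "fx", "fy", "cx", "cy" (pixels), "view" (4x4, takes a point from world to camera coordinates); the wrist camera has in their place "tool_from_camera" (4x4, takes a point from camera to tool coordinates, whose origin is the TCP and whose axes are the flange's). Camera axes: x right, y down, z forward; pixel columns grow to the right and rows downward; lengths in m; the calibration is good to about 2 mm. The wrist camera is an equidistant fisheye: a pixel r from the principal point sees the ray r / f radians off the axis. A picture is of the moment at which its call begins: read the wrist's pose just before it. There is no depth.
- hand_in(): hands the job in; it is judged then, once.
The state is a dict: "clock": time; "joint_pos": joint angles; "qd": joint speeds; "joint_torque": joint torques, N m; "tcp_pos": TCP position; "eef_rot": TCP orientation; "ft_force": force on the tool from outside, world axes, zero at the start; "wrist_torque": the same for the moment, N m; "grip_width": finger opening in m; "finger_force": force on a finger pad.
Only numpy, scipy, OpenCV 4.12 (cv2) and the standard library are available. Lean on these libraries where they do the work, as an engineer would, in place of code of your own. Each camera call takes 0.05 s, during which the arm holds its last target. There are 200 camera calls.

## Working session

There is one attempt and no reset: what is moved stays moved. The work goes in short steps, Python scripts to look and compute and a tool call to move; the robot and the scene stay as the last step left them, time stands still between calls to the robot, and variables do not carry over. Pictures are saved under pics/ and viewed, at most 10 in all, crops included, and the job is handed in when it is done.

Besides the shell and the picture viewer there is one more tool, called after "Emit:" by a JSON object that holds its "op" and its "data". servo_tool: Moves the arm, as the interface text tells. Its arguments: {"type":"object","properties":{"translation":{"type":"array","items":{"type":"array","items":{"type":"number"}}},"turn":{"type":"array","items":{"type":"array","items":{"type":"number"}}},"fingers":{"type":"array","items":{"type":"number"}},"grip_force":{"type":"number"}},"required":["translation","turn","fingers"]}

```bash
mkdir -p pics; ls; python3 - <<'E'
from plant import *
import cv2
for n in ("scene","top"):
    c=capture(n); cv2.imwrite(f"pics/{n}0.png",c["color"][:,:,::-1])
    print(n,c["fx"],c["fy"],c["cx"],c["cy"]); print(c["view"])
    import numpy as np; np.save(f"{n}.npy",c,allow_pickle=True)
s=get_state(); print(s)
E
```

```text
pics
scene 516.9404823387598 516.9404823387598 318.1584537232342 197.18466080710382
[[ 9.99998204e-01 -1.48361247e-03  1.17929358e-03 -4.96272032e-01]
 [ 4.25794634e-05 -6.04503449e-01 -7.96602523e-01  1.09470443e-01]
 [ 1.89473648e-03  7.96601142e-01 -6.04502300e-01  8.64021966e-01]
 [ 0.00000000e+00  0.00000000e+00  0.00000000e+00  1.00000000e+00]]
top 483.7613435424221 483.7613435424221 311.69319738447945 190.7825707073686
[[ 0.0274031  -0.99958143  0.00927587  0.05398094]
 [-0.99813416 -0.02786758 -0.05432854  0.50709987]
 [ 0.05456429 -0.00776979 -0.99848003  1.03618448]
 [ 0.          0.          0.          1.        ]]
{'clock': 0.1, 'joint_pos': array([ 1.12900789e+00,  3.20223558e-01,  1.56557235e+00,  8.21274576e-06,
        1.25737935e+00, -1.99968340e-02]), 'qd': array([-0.00023688, -0.00183594, -0.00269587, -0.00120387,  0.00131459,
       -0.00148876]), 'joint_torque': array([-4.95953009e-04, -4.16409945e+01, -2.34704661e+01, -3.52935831e-05,
        4.79643364e-03,  1.05145818e-05]), 'tcp_pos': array([0.23521497, 0.52422056, 0.23056291]), 'eef_rot': array([-3.14001053e+00, -3.94519581e-05,  2.71979848e+00]), 'ft_force': array([-0.02200079,  0.50382892, -0.66825485]), 'wrist_torque': array([ 0.00794996, -0.0133886 , -0.01380549]), 'finger_force': 0.0, 'grip_width': 0.08534486272778267}
```

View pics/scene0.png

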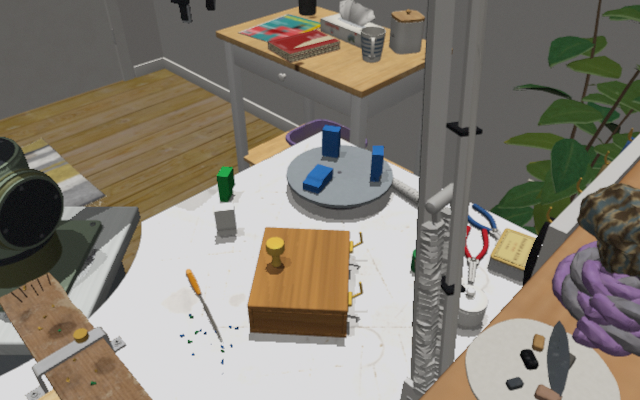

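View pics/top0.png

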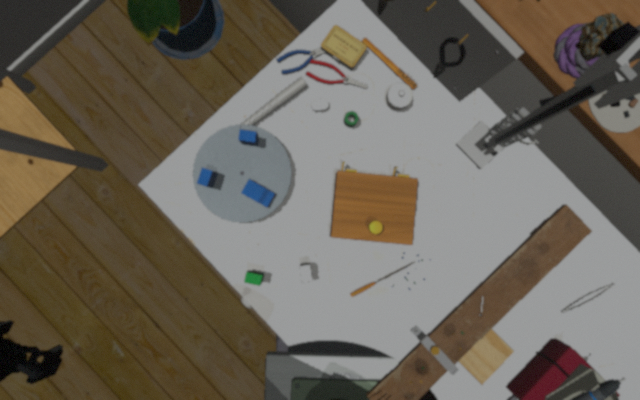

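The scene view shows the case at (300,280) with its yellow knob at (275,250). The platter is at (340,180), with two standing blue blanks at (331,140) and (377,162) and the fallen one at (318,179). The top view shows the platter at (242,172), the fallen blank at (259,193), the standing blanks at (248,137) and (207,178), the case at (374,207) with its knob at (376,228), and the wax tube at (352,119). The green block at (255,277) and the white one at (307,270) are off the platter and are decoys.

```bash
cat > h.py <<'E'
import numpy as np, cv2
def load(n): return np.load(f"{n}.npy",allow_pickle=True).item()
def ray(c,u,v):
    V=c["view"];R=V[:3,:3];o=-R.T@V[:3,3]
    return o,R.T@np.array([(u-c["cx"])/c["fx"],(v-c["cy"])/c["fy"],1])
def onz(c,p,z):
    o,d=ray(c,*p); return o+d*(z-o[2])/d[2]
def tri(c1,p1,c2,p2):
    A=[];b=[]
    for c,p in((c1,p1),(c2,p2)):
        o,d=ray(c,*p);d=d/np.linalg.norm(d);M=np.eye(3)-np.outer(d,d);A.append(M);b.append(M@o)
    return np.linalg.lstsq(np.vstack(A),np.hstack(b),rcond=None)[0]
def blobs(c,lo,hi,roi=None,amin=40):
    h=cv2.cvtColor(c["color"],cv2.COLOR_RGB2HSV);m=cv2.inRange(h,lo,hi)
    if roi: k=np.zeros_like(m);x,y,X,Y=roi;k[y:Y,x:X]=255;m&=k
    m=cv2.morphologyEx(m,cv2.MORPH_OPEN,np.ones((3,3)))
    return [k for k in cv2.findContours(m,0,2)[0] if cv2.contourArea(k)>amin]
def px(k): M=cv2.moments(k);return M["m10"]/M["m00"],M["m01"]/M["m00"]
E
python3 - <<'E'
from h import *
np.set_printoptions(precision=4,suppress=True)
t=load("top");s=load("scene")
for n,c,roi in(("top",t,(190,120,300,225)),("scene",s,(280,110,400,210))):
    for k in blobs(c,(100,120,50),(125,255,255),roi):
        r=cv2.minAreaRect(k); print(n,"blue",np.array(px(k)),cv2.contourArea(k),r, "z58",onz(c,px(k),.058)[:2],"z98",onz(c,px(k),.098)[:2])
        if n=="top":
            for z in(.058,.098): print("  box z",z,np.array([onz(c,p,z)[:2] for p in cv2.boxPoints(r)]).round(4).tolist())
for n,c,roi in(("top",t,(320,160,430,250)),("scene",s,(240,220,370,340))):
    for k in blobs(c,(22,140,80),(35,255,255),roi,20): print(n,"yellow",px(k),cv2.contourArea(k),onz(c,px(k),.101))
k=max(blobs(t,(5,90,40),(21,255,255),(325,160,425,250)),key=cv2.contourArea);r=cv2.minAreaRect(k)
print("lid",r,cv2.contourArea(k));print(np.array([onz(t,p,.058)[:2] for p in cv2.boxPoints(r)]),onz(t,r[0],.058))
k=max(blobs(t,(85,20,60),(125,110,255),(185,115,300,230),300),key=cv2.contourArea)
e=cv2.minEnclosingCircle(k);print("plat",e,onz(t,e[0],.036),e[1]/t["fx"])
for p in((352,119),(307,270),(320,105),(400,95),(255,277)):print(p,onz(t,p,.02)[:2])
a=cv2.resize(t["color"][115:255,180:430],None,fx=3,fy=3,interpolation=2);cv2.imwrite("pics/crop1.png",a[:,:,::-1])
E
```

```text
top blue [258.0159 192.848 ] 408.0 ((258.0047302246094, 192.8915252685547), (29.429960250854492, 15.346314430236816), 29.05460548400879) z58 [0.4956 0.1796] z98 [0.4937 0.1754]
  box z 0.058 [[0.4954, 0.214], [0.5238, 0.1995], [0.4955, 0.1452], [0.4673, 0.1597]]
  box z 0.098 [[0.4936, 0.2085], [0.5208, 0.1946], [0.4937, 0.1424], [0.4665, 0.1564]]
top blue [204.8438 176.9021] 151.5 ((205.05001831054688, 176.84999084472656), (11.384199142456055, 15.495158195495605), 18.43494987487793) z58 [0.5256 0.291 ] z98 [0.5226 0.2824]
  box z 0.058 [[0.5138, 0.3063], [0.5447, 0.2974], [0.5378, 0.2747], [0.5069, 0.2837]]
  box z 0.098 [[0.5112, 0.2972], [0.5408, 0.2886], [0.5342, 0.2668], [0.5046, 0.2754]]
top blue [247.2619 136.264 ] 161.0 ((247.20770263671875, 136.33847045898438), (16.620655059814453, 11.535228729248047), 7.125016689300537) z58 [0.6132 0.2059] z98 [0.6066 0.2008]
  box z 0.058 [[0.6026, 0.2244], [0.6268, 0.2223], [0.6234, 0.1877], [0.5993, 0.1899]]
  box z 0.098 [[0.5965, 0.2185], [0.6197, 0.2164], [0.6165, 0.1833], [0.5933, 0.1853]]
scene blue [317.4517 178.466 ] 514.0 ((317.4
[... 422 characters left out ...]
3791504), 2.4895529747009277) z58 [0.5227 0.2988] z98 [0.5207 0.232 ]
top yellow (375.06854838709677, 226.93145161290323) 124.0 [ 0.4324 -0.0589  0.101 ]
scene yellow (274.7154471544715, 243.15098722415794) 143.5 [ 0.4327 -0.0628  0.101 ]
lid ((374.0971374511719, 206.509521484375), (81.78437042236328, 67.38282012939453), 5.599339485168457) 5247.0
[[ 0.4103  0.0277]
 [ 0.5499  0.0175]
 [ 0.538  -0.1527]
 [ 0.3984 -0.1412]] [ 0.4739 -0.0621  0.058 ]
plat ((242.02581787109375, 173.25877380371094), 47.580589294433594) [0.5373 0.2172 0.036 ] 0.09835550097082353
(352, 119) [ 0.6639 -0.0153]
(307, 270) [0.3353 0.0734]
(320, 105) [0.6926 0.0551]
(400, 95) [ 0.7198 -0.119 ]
(255, 277) [0.3175 0.1839]
```

View pics/crop1.png

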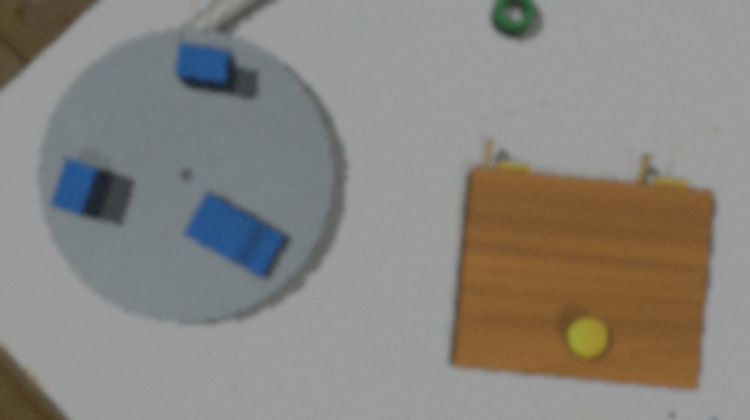

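The crop confirms the fallen blue blank at crop (237,235), flat on the platter. The standing ones at (205,63) and (75,187) are the other two. The lid knob is at crop (587,337).

Working values:
- Case yaw is about -0.071.
- Hinge is about (0.544,-0.067,0.05).
- Knob is about (0.433,-0.059,0.093).

Now moving above the knob.

Emit:
{"op": "servo_tool", "data": {"translation": [[0.0142,-0.0417,0],[0.0142,-0.0417,0],[0.0142,-0.0417,0],[0.0142,-0.0417,0],[0.0142,-0.0417,0],[0.0142,-0.0417,0],[0.0142,-0.0417,0],[0.0142,-0.0417,0],[0.0142,-0.0417,0],[0.0142,-0.0417,0]], "turn": [[0,0,0.035],[0,0,0.035],[0,0,0.035],[0,0,0.035],[0,0,0.035],[0,0,0.035],[0,0,0.035],[0,0,0.035],[0,0,0.035],[0,0,0.035]], "fingers": [0.06,0.06,0.06,0.06,0.06,0.06,0.06,0.06,0.06,0.06], "grip_force": 30}}

```text
clock: 1.1
tcp_pos: [0.3774, 0.1059, 0.2312]
eef_rot: [3.141, -0.0, 3.071]
ft_force: [1.2, 0.4, 0.1]
grip_width: 0.0599
finger_force: 0.0
```

Emit:
{"op": "servo_tool", "data": {"translation": [[0.0142,-0.0417,0],[0.0142,-0.0417,0],[0.0142,-0.0417,-0.02],[0.0142,-0.0417,-0.03],[0,0,-0.03],[0,0,0],[0,0,0]], "turn": [[0,0,0],[0,0,0],[0,0,0],[0,0,0],[0,0,0],[0,0,0],[0,0,0]], "fingers": [0.06,0.06,0.06,0.06,0.06,0.06,0.06]}}

```text
clock: 1.8
tcp_pos: [0.4331, -0.0564, 0.1533]
eef_rot: [3.141, -0.001, 3.07]
ft_force: [0.3, -0.6, 0.9]
grip_width: 0.0602
finger_force: 0.0
```

Emit:
{"op": "servo_tool", "data": {"translation": [[0.0005,-0.003,-0.02],[0,0,-0.025],[0,0,-0.02],[0,0,-0.015],[0,0,0],[0,0,0],[0,0,0],[0,0,0],[0,0,0]], "turn": [[0,0,0],[0,0,0],[0,0,0],[0,0,0],[0,0,0],[0,0,0],[0,0,0],[0,0,0],[0,0,0]], "fingers": [0.06,0.06,0.06,0.06,0.06,0.015,0.015,0.015,0.015], "grip_force": 30}}

```text
clock: 2.7
tcp_pos: [0.4351, -0.0588, 0.0749]
eef_rot: [3.14, 0.003, 3.069]
ft_force: [-0.1, 4.1, 5.6]
grip_width: 0.0265
finger_force: 29.2
```

Emit:
{"op": "servo_tool", "data": {"translation": [[0.003,-0.0002,0.008],[0.0046,-0.0003,0.008],[0.01,-0.0007,0.0146],[0.012,-0.0009,0.013],[0.0138,-0.001,0.011],[0.0153,-0.0011,0.0088],[0,0,0]], "turn": [[0,0,0],[0,0,0],[0,0,0],[0,0,0],[0,0,0],[0,0,0],[0,0,0]], "fingers": [0.015,0.015,0.015,0.015,0.015,0.015,0.015]}}

```text
clock: 3.4
tcp_pos: [0.4941, -0.0629, 0.1387]
eef_rot: [3.14, 0.002, 3.069]
ft_force: [-2.7, 5.0, 2.3]
grip_width: 0.0268
finger_force: 30.7
```

Emit:
{"op": "servo_tool", "data": {"translation": [[0.0165,-0.0012,0.0065],[0.0173,-0.0012,0.0039],[0.0176,-0.0013,0.0013],[0.0176,-0.0013,-0.0014],[0.0172,-0.0012,-0.004],[0,0,0]], "turn": [[0,0,0],[0,0,0],[0,0,0],[0,0,0],[0,0,0],[0,0,0]], "fingers": [0.015,0.015,0.015,0.015,0.015,0.015]}}

```text
clock: 4.0
tcp_pos: [0.5814, -0.0689, 0.1442]
eef_rot: [3.139, 0.004, 3.07]
ft_force: [0.6, 5.1, 4.1]
grip_width: 0.0264
finger_force: 31.7
```

Emit:
{"op": "servo_tool", "data": {"translation": [[0.0165,-0.0012,-0.0065],[0.0153,-0.0011,-0.0089],[0.004,-0.0003,-0.003],[0,0,0]], "turn": [[0,0,0],[0,0,0],[0,0,0],[0,0,0]], "fingers": [0.015,0.015,0.015,0.015]}}

```text
clock: 4.4
tcp_pos: [0.6166, -0.0714, 0.1259]
eef_rot: [3.139, 0.004, 3.07]
ft_force: [1.6, 5.1, 3.0]
grip_width: 0.0264
finger_force: 31.8
```

Emit:
{"op": "servo_tool", "data": {"translation": [[0,0,0],[0,0,0],[0,0,0],[0.003,0,0.02],[0.002,0,0.03],[0,0,0.04],[0,0,0.03],[0,0,0]], "turn": [[0,0,0],[0,0,0],[0,0,0],[0,0,0],[0,0,0],[0,0,0],[0,0,0],[0,0,0]], "fingers": [0.06,0.06,0.06,0.06,0.06,0.06,0.06,0.06]}}

```text
clock: 5.2
tcp_pos: [0.6216, -0.0733, 0.25]
eef_rot: [-3.141, 0.01, 3.069]
ft_force: [1.5, -0.1, 0.6]
grip_width: 0.06
finger_force: 0.0
```

```bash
python3 - <<'E'
from plant import *
from h import *
a=[]
for n in("scene","top"):
    c=capture(n);np.save(n+".npy",c,allow_pickle=True);a.append(c["color"])
cv2.imwrite("pics/b.png",cv2.resize(np.vstack([a[0][60:360],a[1][80:300]]),None,fx=1.1,fy=1.1)[:,:,::-1])
t=load("top")
for k in blobs(t,(100,120,50),(125,255,255),(190,120,300,225)):
    r=cv2.minAreaRect(k); print(px(k),cv2.contourArea(k),r,onz(t,r[0],.058)[:2],[onz(t,p,.058)[:2].round(4).tolist() for p in cv2.boxPoints(r)])
E
```

```text
(257.9539800995025, 192.85323383084577) 402.0 ((258.0047302246094, 192.89151000976562), (29.429960250854492, 15.152058601379395), 29.05460548400879) [0.49549212 0.17958777] [[0.4956, 0.2139], [0.5236, 0.1996], [0.4954, 0.1453], [0.4675, 0.1596]]
(204.835005574136, 176.92084726867333) 149.5 ((204.9000244140625, 176.79998779296875), (11.067972183227539, 15.495158195495605), 18.434947967529297) [0.52586473 0.29084585] [[0.5138, 0.3063], [0.5447, 0.2974], [0.538, 0.2753], [0.5071, 0.2843]]
(247.28721174004193, 136.3312368972746) 159.0 ((247.36997985839844, 136.4099884033203), (16.68772315979004, 11.455129623413086), 8.130102157592773) [0.61289222 0.20571009] [[0.6029, 0.2243], [0.6269, 0.2217], [0.6229, 0.1871], [0.5989, 0.1897]]
```

View pics/b.png

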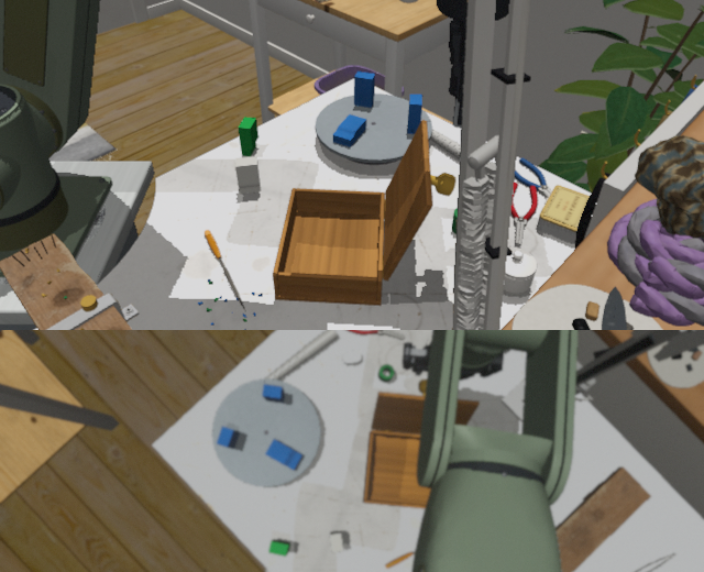

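The lid now leans open on its stop (montage (415,195)). The blanks haven't moved: fallen at top px (258,193). Going to the fallen blank.

Emit:
{"op": "servo_tool", "data": {"translation": [[-0.0126,0.0253,0],[-0.0126,0.0253,0],[-0.0126,0.0253,0],[-0.0126,0.0253,0],[-0.0126,0.0253,0],[-0.0126,0.0253,0],[-0.0126,0.0253,0],[-0.0126,0.0253,0],[-0.0126,0.0253,0],[-0.0126,0.0253,0]], "turn": [[0,0,-0.141],[0,0,-0.141],[0,0,-0.141],[0,0,-0.141],[0,0,-0.141],[0,0,-0.141],[0,0,-0.141],[0,0,-0.141],[0,0,-0.141],[0,0,-0.141]], "fingers": [0.06,0.06,0.06,0.06,0.06,0.06,0.06,0.06,0.06,0.06]}}

```text
clock: 6.3
tcp_pos: [0.4919, 0.1808, 0.2426]
eef_rot: [-3.138, 0.001, 1.654]
ft_force: [0.2, 0.3, 0.6]
grip_width: 0.0597
finger_force: 0.0
```

Emit:
{"op": "servo_tool", "data": {"translation": [[0,0,-0.02],[0,0,-0.03],[0,0,-0.03],[0,0,-0.02],[0,0,0],[0,0,0]], "turn": [[0,0,-0.141],[0,0,-0.141],[0,0,-0.141],[0,0,-0.141],[0,0,0],[0,0,0]], "fingers": [0.06,0.06,0.06,0.06,0.06,0.06]}}

```text
clock: 6.9
tcp_pos: [0.493, 0.1801, 0.1438]
eef_rot: [-3.14, 0.002, 1.099]
ft_force: [0.2, 0.7, 0.4]
grip_width: 0.0599
finger_force: 0.0
```

```bash
python3 - <<'E'
from plant import *
from h import *
s=get_state();c=capture("wrist");print(s["tcp_pos"],s["eef_rot"]);print(c["fx"],c["cx"],c["cy"]);print(c["tool_from_camera"].round(4))
from scipy.spatial.transform import Rotation as Ro
R=Ro.from_euler("xyz",s["eef_rot"]).as_matrix();T=c["tool_from_camera"]
def w(p,z):
    d=(np.array(p)-[c["cx"],c["cy"]])/c["fx"];r=np.hypot(*d);v=np.array([*(d/r*np.sin(r)),np.cos(r)])
    o=R@T[:3,3]+s["tcp_pos"];v=R@T[:3,:3]@v;return (o+v*(z-o[2])/v[2])[:2]
for k in blobs(c,(100,120,50),(125,255,255),None,200):
    P=np.array([w(p,.058) for p in k[:,0]],np.float32);print(px(k),cv2.contourArea(k),cv2.minAreaRect(P))
cv2.imwrite("pics/w.png",c["color"][:,:,::-1])
E
```

```text
[0.49301944 0.18011448 0.14378771] [-3.14018800e+00  1.68965430e-03  1.09867873e+00]
309.70691628693146 320.1233788952864 192.58743446023982
[[-7.000e-04 -9.452e-01 -3.265e-01  8.460e-02]
 [ 1.000e+00 -4.000e-04 -9.000e-04 -1.900e-03]
 [ 7.000e-04 -3.265e-01  9.452e-01 -1.430e-01]
 [ 0.000e+00  0.000e+00  0.000e+00  1.000e+00]]
(321.3636465512411, 190.24104891578418) 2974.5 ((0.49476441740989685, 0.18670231103897095), (0.06238063797354698, 0.03321138769388199), 62.45539474487305)
(568.1573676680972, 125.0829756795422) 233.0 ((0.733009397983551, 0.1361311376094818), (0.013540462590754032, 0.0650382786989212), 28.568859100341797)
(581.4741573033708, 107.51460674157303) 222.5 ((0.7552343010902405, 0.14591947197914124), (0.012978772632777691, 0.06406069546937943), 17.63253402709961)
(284.1633721455005, 52.92688870836718) 1846.5 ((0.5187599062919617, 0.29291439056396484), (0.026527609676122665, 0.04068490117788315), 72.96785736083984)
```

View pics/w.png

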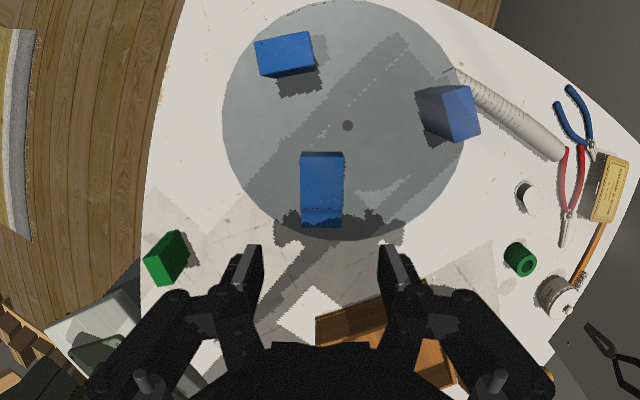

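The wrist view shows the fallen blank at (321,190), centred between the fingers and aligned with them. Its carved step is at the near end, and the standing blanks at (285,52) and (450,112) are clear. Descending.

Emit:
{"op": "servo_tool", "data": {"translation": [[0.002,0.002,-0.03],[0.001,0.001,-0.03],[0,0,-0.02],[0,0,-0.015],[0,0,-0.01],[0,0,0]], "turn": [[0,0,0],[0,0,0],[0,0,0],[0,0,0],[0,0,0],[0,0,0]], "fingers": [0.06,0.06,0.06,0.06,0.06,0.06]}}

```text
clock: 7.55
tcp_pos: [0.4964, 0.1833, 0.0392]
eef_rot: [-3.141, 0.001, 1.097]
ft_force: [0.5, 0.4, 0.2]
grip_width: 0.0602
finger_force: 0.0
```

Emit:
{"op": "servo_tool", "data": {"translation": [[0,0,0],[0,0,0],[0,0,0],[0,0,0],[0,0,0]], "turn": [[0,0,0],[0,0,0],[0,0,0],[0,0,0],[0,0,0]], "fingers": [0.05,0.042,0.036,0.025,0.02], "grip_force": 30}}

```text
clock: 8.05
tcp_pos: [0.4971, 0.1836, 0.0405]
eef_rot: [3.14, -0.001, 1.096]
ft_force: [-0.6, -0.3, 5.7]
grip_width: 0.0333
finger_force: 30.7
```

Emit:
{"op": "servo_tool", "data": {"translation": [[0,0,0],[0,0,0.005],[0,0,0.01],[0,0,0.02],[0,0,0.03],[0,0,0.03],[0,0,0.02],[0,0,0],[0,0,0]], "turn": [[0,0,0],[0,0,0],[0,0,0],[0,0,0],[0,0,0],[0,0,0],[0,0,0],[0,0,0],[0,0,0]], "fingers": [0.02,0.02,0.02,0.02,0.02,0.02,0.02,0.02,0.02]}}

```text
clock: 8.95
tcp_pos: [0.4963, 0.1833, 0.1546]
eef_rot: [3.141, -0.0, 1.096]
ft_force: [0.3, 0.1, -0.5]
grip_width: 0.0329
finger_force: 30.0
```

```bash
python3 - <<'E'
from plant import *
from h import *
a=capture("scene")["color"][40:260,200:480];b=capture("wrist")["color"][80:300,180:460]
cv2.imwrite("pics/l.png",cv2.resize(np.hstack([a,b]),None,fx=1.4,fy=1.4)[:,:,::-1])
E
```

```text
(no output)
```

View pics/l.png

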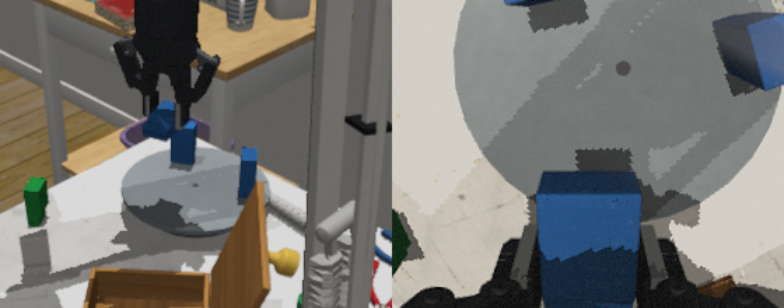

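The blank is off the platter and held between the pads, at montage (158,120) left and (590,220) right. The other two still stand. Carrying it over the case.

Emit:
{"op": "servo_tool", "data": {"translation": [[-0.0024,-0.0245,0],[-0.0024,-0.0245,0],[-0.0024,-0.0245,0],[-0.0024,-0.0245,0],[-0.0024,-0.0245,0],[-0.0024,-0.0245,0],[-0.0024,-0.0245,0],[-0.0024,-0.0245,0],[-0.0024,-0.0245,0],[-0.0024,-0.0245,0]], "turn": [[0,0,0.04],[0,0,0.04],[0,0,0.04],[0,0,0.04],[0,0,0.04],[0,0,0.04],[0,0,0.04],[0,0,0.04],[0,0,0.04],[0,0,0.04]], "fingers": [0.02,0.02,0.02,0.02,0.02,0.02,0.02,0.02,0.02,0.02]}}

```text
clock: 10.05
tcp_pos: [0.4715, -0.0625, 0.1531]
eef_rot: [-3.139, -0.0, 1.497]
ft_force: [0.4, 0.2, -0.7]
grip_width: 0.0335
finger_force: 30.0
```

Emit:
{"op": "servo_tool", "data": {"translation": [[0,0,0],[0,0,0],[0,0,-0.02],[0,0,-0.02],[0,0,0]], "turn": [[0,0,0],[0,0,0],[0,0,0],[0,0,0],[0,0,0]], "fingers": [0.02,0.02,0.02,0.02,0.02]}}

```text
clock: 10.55
tcp_pos: [0.4704, -0.0603, 0.112]
eef_rot: [-3.135, -0.001, 1.497]
ft_force: [-1.3, -0.4, -0.5]
grip_width: 0.0333
finger_force: 30.0
```

```bash
python3 - <<'E'
from plant import *
from h import *
c=capture("scene");a=c["color"][80:360,180:480]
for k in blobs(c,(100,120,50),(125,255,255),(200,200,400,360)): print(px(k),cv2.minAreaRect(k))
cv2.imwrite("pics/p.png",cv2.resize(a,None,fx=2,fy=2)[:,:,::-1])
E
```

```text
(299.8537313432836, 235.86606965174127) ((299.5293273925781, 235.50172424316406), (24.01730728149414, 38.40420150756836), 3.3664605617523193)
```

View pics/p.png

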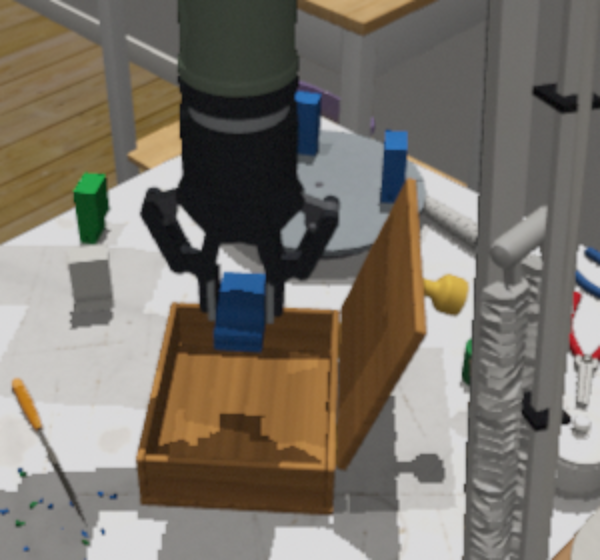

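The blank hangs over the middle of the open case, at crop (242,312), with the lid on its stop. Lowering it.

Emit:
{"op": "servo_tool", "data": {"translation": [[0.001,0,-0.02],[0,0,-0.025],[0,0,-0.025],[0,0,-0.015],[0,0,-0.01],[0,0,0],[0,0,0]], "turn": [[0,0,0],[0,0,0],[0,0,0],[0,0,0],[0,0,0],[0,0,0],[0,0,0]], "fingers": [0.02,0.02,0.02,0.02,0.02,0.02,0.02]}}

```text
clock: 11.3
tcp_pos: [0.4743, -0.0615, 0.0202]
eef_rot: [3.14, 0.0, 1.496]
ft_force: [0.3, -0.2, -0.6]
grip_width: 0.0332
finger_force: 30.1
```

Emit:
{"op": "servo_tool", "data": {"translation": [[0,0,-0.003],[0,0,0],[0,0,0]], "turn": [[0,0,0],[0,0,0],[0,0,0]], "fingers": [0.02,0.02,0.02]}}

```text
clock: 11.6
tcp_pos: [0.4738, -0.0617, 0.0169]
eef_rot: [3.141, 0.0, 1.496]
ft_force: [0.2, 0.6, -0.6]
grip_width: 0.0336
finger_force: 30.1
```

No contact yet, so going down in small steps.

Emit:
{"op": "servo_tool", "data": {"translation": [[0,0,-0.003],[0,0,0],[0,0,0]], "turn": [[0,0,0],[0,0,0],[0,0,0]], "fingers": [0.02,0.02,0.02]}}

```text
clock: 11.9
tcp_pos: [0.4734, -0.0616, 0.0134]
eef_rot: [-3.141, -0.0, 1.496]
ft_force: [0.2, -0.1, -0.2]
grip_width: 0.0334
finger_force: 30.1
```

Emit:
{"op": "servo_tool", "data": {"translation": [[0,0,-0.002],[0,0,0],[0,0,0]], "turn": [[0,0,0],[0,0,0],[0,0,0]], "fingers": [0.02,0.02,0.02]}}

```text
clock: 12.2
tcp_pos: [0.4735, -0.0616, 0.0114]
eef_rot: [-3.141, -0.0, 1.496]
ft_force: [-0.2, -0.6, 0.4]
grip_width: 0.0334
finger_force: 30.1
```

Emit:
{"op": "servo_tool", "data": {"translation": [[0,0,-0.0015],[0,0,0],[0,0,0]], "turn": [[0,0,0],[0,0,0],[0,0,0]], "fingers": [0.02,0.02,0.02]}}

```text
clock: 12.5
tcp_pos: [0.4737, -0.0616, 0.0105]
eef_rot: [3.141, 0.0, 1.496]
ft_force: [-1.7, -0.7, 5.0]
grip_width: 0.0335
finger_force: 30.7
```

The force rose to 5 N, so the blank is on the floor. Releasing, then retreating upward.

Emit:
{"op": "servo_tool", "data": {"translation": [[0,0,0],[0,0,0],[0,0,0],[0,0,0],[0,0,0.01],[0,0,0.02],[0,0,0.03],[0,0,0.04],[0,0,0.04],[0,0,0.04]], "turn": [[0,0,0],[0,0,0],[0,0,0],[0,0,0],[0,0,0],[0,0,0],[0,0,0],[0,0,0],[0,0,0],[0,0,0]], "fingers": [0.035,0.04,0.05,0.055,0.055,0.055,0.055,0.055,0.055,0.055]}}

```text
clock: 13.5
tcp_pos: [0.4731, -0.0615, 0.1924]
eef_rot: [3.141, 0.0, 1.496]
ft_force: [1.6, 0.1, -0.6]
grip_width: 0.0552
finger_force: 0.0
```

Emit:
{"op": "servo_tool", "data": {"translation": [[-0.02,0,0.02],[-0.02,0,0.02],[0,0,0],[0,0,0]], "turn": [[0,0,0],[0,0,0],[0,0,0],[0,0,0]], "fingers": [0.055,0.055,0.055,0.055]}}

```text
clock: 13.9
tcp_pos: [0.4337, -0.0616, 0.2305]
eef_rot: [3.14, 0.0, 1.496]
ft_force: [0.1, -0.4, -0.4]
grip_width: 0.0549
finger_force: 0.0
```

```bash
python3 - <<'E'
from plant import *
from h import *
a=capture("scene")["color"][80:360,180:480];b=capture("wrist")["color"][60:340,180:480]
cv2.imwrite("pics/f.png",cv2.resize(np.hstack([a,b]),None,fx=1.3,fy=1.3)[:,:,::-1])
E
```

```text
(no output)
```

View pics/f.png

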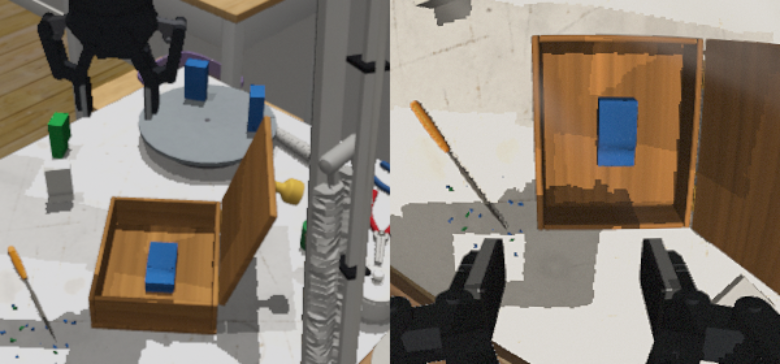

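The blank lies flat mid-floor in the case, at (162,267) left and (617,130) right. The lid is open, both other blanks stand, and the gripper is clear.

```bash
python3 -c "
from plant import *
print(hand_in())"
```

```text
the job is handed in; nothing more can be done
None
```

The job is handed in, with no verdict returned: the last pictures showed the lid open on its stop, the fallen blank lying flat inside the case, both other blanks standing and the gripper clear, after about 14 s of the 54 s allowed.

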